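Fold the chest's hasp over and clip the spring hook through its staple

ROBOT

A 6-joint arm with a two-finger parallel gripper is mounted at the origin on the work surface. World frame = base frame: x ahead of the robot, y to its left, z up, the work surface at z = 0. Lengths are in mm, angles in rad, forces in N, time in s.
With the tool pointing down it reaches from about 350 to 875 mm from the base axis. Payload 4.2 kg.
Tool frame: the origin (TCP) lies at the very end of the fingers, on their centre line; the grasp point (between the pads) lies 19 mm behind it; z points along the fingers, y is the line along which they close (so a half turn about z gives the same grasp; the last joint's range is limited). The gripper opens to 85 mm and grips with 20 to 120 N. Pads are 22 mm wide; open, the fingers measure 114 mm over their backs; the gripper's body (76 mm by 85 mm) begins 54 mm behind the grasp point. The pads swing forward as they close: fully open they stand 13 mm farther back than shut.
Start: joints at [-0.973, 0.385, 0.008, 0, -1.194, -0.259], TCP at [207.737, -589.444, 231.312] pointing down, gripper open.
Joint ranges: [-3.14, 3.14], [-1.21, 2.06], [-1.07, 1.41], [-3.16, 2.05], [-2.99, -0.16], [-3.1, 3.1]. Speed limits (rad/s): [2.79, 2.79, 3.14, 3.14, 3.14, 3.14].

INTERFACE

Orientations are given as a unit quaternion [x, y, z, w].
In Python, from bench import arm gives the robot as it stands. The module is installed in compiled form; this text tells all that it offers.
- The arm moves only by the tool drive_tool, never from a script. Its argument "targets" is a list of rows, each a list of 5 numbers: the closure, from -1 (fully open) to 1 (shut), then the shift along the tool's x, y, z in mm, then the turn about the tool's z in degrees. In form: [[grip, tx, ty, tz, roll], ...]. A call has 1 to 12 rows; each row is the pose to reach, as a shift and turn from the pose commanded when the call began, along the tool's axes at that moment; what a row does not reach only later rows make up. A row lasts 1/10 s, in which the tool goes at most 50 mm and 8.59 degrees, less where a joint would pass 70% of its speed; a pose out of reach is approached as far as the arm can. A call with a gripper value outside its range is refused whole. The fingers move at their own pace and stop on an object; the grip force is fixed at half the most. Time passes only in rows, so rows that repeat a pose let the fingers close. It gives the time, the measured TCP pose, the force, the opening and the grip force at its end, in the units of the state.
- arm.read_state(): the state, without advancing time (a new reading comes with each control period).
- arm.get_image(name): name is "side" or "top"; returns the picture (420x560x3 uint8, blue, green, red); there is no depth.
- arm.camera_params(name): a dict with "fov_y" (degrees; the focal length in pixels is half the picture's height over the tangent of half this angle, whatever the lens; pixels are square), "cx", "cy" (the principal point, pixels), "rvec" (rotation vector, rad) and "tvec" (3), from world to camera coordinates, as OpenCV has them. Camera axes: x right, y down, z forward; pixel columns grow to the right and rows downward; lengths in mm; the calibration is good to about 2 mm. A picture is of the moment at which its call begins. camera_params takes no time and is no camera call.
- arm.job_done(): hands the job in; it is judged then, once.
The state is a dict: "clock": time; "joints": joint angles; "joint_vel": joint speeds; "joint_efforts": joint torques, N m; "position": TCP position; "ee_rot": TCP orientation; "contact_force": force on the tool from outside, world axes, zero at the start; "wrist_torque": the same for the moment, N m; "gripper_width": finger opening in mm; "grasp_force": force on a finger pad.
Only numpy, scipy, OpenCV 4.12 (cv2) and the standard library are available. Lean on these libraries where they do the work, as an engineer would, in place of code of your own. Each camera call takes 0.05 s, during which the arm holds its last target. There are 200 camera calls.

TASK

Shut the travelling chest for its journey: fold the steel hasp strap fully down over the staple on the lid, then clip the brass spring hook through the staple by its sprung gate, without forcing it. Leave the hook lying on the lid with the staple caught inside it and its gate snapped shut, and do not disturb the eyeglass, the watch movement or the screwdriver stand on the bench.

Things in the scene. Friction and masses are not known exactly. Their poses are not given: they have to be found in the camera images.
- chest: Fixed, closed wooden chest, 220 (x) x 300 (y) x 90 mm high, turned by up to 0.3 rad. Origin: centre of its underside; z up; its flat lid top is 90 mm above. The lid is two dark leaves (6 mm overhang) that meet at a seam along x at y = 0. A steel hasp lies across the seam along y, at x = 0: its hinge on the +y leaf, its staple on the -y leaf.
- strap (a joint): Hasp strap: steel, 44 wide, 4 thick, 130 mm long from its pin. 0 = flat on the lid (top face 7 mm above the lid) towards chest -y, the staple up through its slot; grows as it lifts (1.57 upright, at most 2.0). Stiff hinge, 0.11 N m: it stays where left, so press it fully down. Slot 16 mm wide, 38 to 110 mm from the pin; a 14 mm rail on each side.
- strap_hinge (a point): Middle of the strap's hinge pin, 22 mm to the chest's +y of the seam and 5 mm above the lid; the pin runs along the chest's x.
- leg_outer (a point): Nominal place of the staple's outer leg (farther from the strap's hinge), on its centre line, 20 mm above the lid, chest y = -70 mm. The staple (the rigid eye) is a steel bow of round 10 mm wire: two upright legs 40 mm apart along chest y, joined by a bar, top 45 mm above the lid. It was screwed on by hand: BOTH legs really stand up to 7 mm off along chest y, either way. Feel for it.
- leg_inner (a point): Nominal place of the staple's inner leg (nearer to the strap's hinge), on its centre line, 20 mm above the lid, chest y = -30 mm; really up to 7 mm off along chest y, by the same amount as the outer leg (not off along x). Window between the legs: 30 mm wide and, above the shut strap, 28 mm high.
- hook: Loose brass spring hook (carabiner shape) of 11 mm round bar, 140 (x) x 60 (y) x 11 mm, 0.2 to 0.33 kg, flat on the bench, its x within 0.5 rad of world x. Origin: centre of its outline, on its underside. Spine: straight bar, centre line at y = -24.5 mm. On the +y side a sprung steel gate closes the gap up to the nose. Inside: 38 mm wide.
- hook_tail (a point): Place to grip the hook, at its plain end: hook x = -42 mm, y = 0, mid-thickness. From x = -50 to -22 mm the two sides are straight and parallel, 60 mm apart over all.
- hook_nose (a point): Middle of the flat end of the hook's nose, which the gate's tip meets: hook x = +38.5, y = +24.5 mm, mid-thickness; it faces hook -x. The nose is 9.5 mm long (x) and has a lip: 14 mm deep, from y = +16 to +30 mm. Beyond it the bar curves round to the hook's +x end; the space behind the lip (towards +x) reaches to x = +59 mm.
- gate (a joint): Hook's gate: steel bar, 8 mm, pivoted at hook x = -20, y = +24.5, its tip at x = +38.5 mm. 0 = shut; swings inward only, to a hard stop at 0.45 rad; spring, 5 N at the tip to start, 10 N at the stop. A bar pressed on it near the nose clears the lip only just before that stop; it must then be drawn along hook +x, in behind the lip, for the gate to snap shut.
- loupe: Black watchmaker's eyeglass standing on the bench, 38 mm across, 42 mm high. Origin: centre of its underside. Leave alone.
- movement: Watch movement in a round brass holder, 52 mm across (56 mm at its rim), 27 mm high. Origin: centre of its underside. Leave alone.
- drivers: Black round screwdriver stand with five upright screwdrivers, 68 mm across, 125 mm high. Origin: centre of its underside. Leave alone.
Mind the look-alikes: they are no part of the job. Of the things that look like the hook, the middle-sized one is meant.

How it is judged (in metres and radians):
On the way, in this order (a step that is already met when the one before it is completed fails the run):
1. the hasp strap is folded down flat over the staple (value of joint strap below 0.06 rad), for 0.2 s.
2. the hook is clipped: a staple leg is inside it and its gate is shut ((((x of leg_outer in the frame of hook between -0.066 and 0.066 m and y of leg_outer in the frame of hook between -0.024 and 0.024 m and z of leg_outer in the frame of hook between -0.01 and 0.024 m) and not (x of leg_inner in the frame of hook between -0.066 and 0.066 m and y of leg_inner in the frame of hook between -0.024 and 0.024 m and z of leg_inner in the frame of hook between -0.01 and 0.024 m)) or ((x of leg_inner in the frame of hook between -0.066 and 0.066 m and y of leg_inner in the frame of hook between -0.024 and 0.024 m and z of leg_inner in the frame of hook between -0.01 and 0.024 m) and not (x of leg_outer in the frame of hook between -0.066 and 0.066 m and y of leg_outer in the frame of hook between -0.024 and 0.024 m and z of leg_outer in the frame of hook between -0.01 and 0.024 m))) and value of joint gate below 0.03 rad), for 0.2 s.
At the end, for the whole second after the job is handed in: The strap lies flat (within 0.06 rad); exactly one leg of the staple passes through the inside of the hook (judged by the nominal legs, with room for their 7 mm); the gate is shut (within 0.03 rad); the hook lies on the lid, within 0.35 rad of flat, released and at rest (all of step 2 and value of joint strap below 0.06 rad and angle between hook's own z axis and vertical below 0.35 rad and linear speed of hook below 0.02 m/s); the robot touches nothing.
It fails at once if the hook is forced: pressed on the chest or its staple with more than 25 N (contact force between hook and chest above 25 N).
It fails at once if the eyeglass is moved by more than 15 mm (distance of loupe from where it was at the start of the episode above 0.015 m).
It fails at once if the watch movement is moved by more than 15 mm (distance of movement from where it was at the start of the episode above 0.015 m).
It fails at once if the screwdriver stand is moved by more than 15 mm (distance of drivers from where it was at the start of the episode above 0.015 m).
It also fails if it takes over 67 s, if anything falls off the work surface, if the arm or the gripper's body presses on something with over 40 N, if the wrist force passes 120 N, or if a joint passes its speed limit or range.

## Working session

There is one attempt and no reset: what is moved stays moved. The work goes in short steps, Python scripts to look and compute and a tool call to move; the robot and the scene stay as the last step left them, time stands still between calls to the robot, and variables do not carry over. Pictures are saved under pics/ and viewed, at most 10 in all, crops included, and the job is handed in when it is done.

Besides the shell and the picture viewer there is one more tool, called after "Call:" as name(argument=value, ...), one argument or row to a line, values as JSON. drive_tool: Moves the arm, as the interface text tells. Its arguments: {"type":"object","properties":{"targets":{"type":"array","items":{"type":"array","items":{"type":"number"}}}},"required":["targets"]}

```bash
mkdir -p pics
cat > h.py <<'E'
from bench import arm
import numpy as np, cv2
from scipy.spatial.transform import Rotation as R
def cam(n):
    p=arm.camera_params(n); f=210/np.tan(np.radians(p['fov_y'])/2)
    K=np.array([[f,0,p['cx']],[0,f,p['cy']],[0,0,1.]])
    return K,np.array(p['rvec'],float),np.array(p['tvec'],float).ravel(),p
def px2w(n,u,v,z):
    K,r,t,_=cam(n); M=cv2.Rodrigues(r)[0]
    d=M.T@np.linalg.inv(K)@np.array([u,v,1.]); c=-M.T@t
    return c+d*(z-c[2])/d[2]
def w2px(n,P):
    K,r,t,_=cam(n); return cv2.projectPoints(np.array(P,float).reshape(-1,1,3),r,t,K,None)[0].reshape(-1,2)
def snap(n,name,crop=None,s=1):
    im=arm.get_image(n)
    cv2.imwrite('pics/full_'+name+'.png',im)
    if crop: u0,v0,u1,v1=crop; im=im[v0:v1,u0:u1]
    cv2.imwrite('pics/'+name+'.png',cv2.resize(im,None,fx=s,fy=s,interpolation=cv2.INTER_CUBIC))
E
python3 - <<'E'
from h import *
a=arm.get_image('top');b=arm.get_image('side')
cv2.imwrite('pics/t0.png',a);cv2.imwrite('pics/s0.png',b)
for n in('top','side'):
    p=cam(n)[3];print(p)
    K,r,t,_=cam(n);print(-cv2.Rodrigues(r)[0].T@t)
print(arm.read_state())
E
```

```text
{'fov_y': 45.53774263269052, 'cx': 276.03637196287343, 'cy': 204.54510428566928, 'rvec': array([ 2.05914846, -2.16407177,  0.23384534]), 'tvec': array([  25.80836364,  465.333943  , 1209.0460126 ])}
[ 200.11622645   18.60678893 1280.07862807]
{'fov_y': 47.250331205987735, 'cx': 288.35584411403056, 'cy': 215.87610051086983, 'rvec': array([ 2.07691146, -0.06927072,  0.05640959]), 'tvec': array([-433.7744558 ,   88.28200289, 1189.42724374])}
[  352.29932863 -1025.59579243   659.34028567]
{'clock': 0.1, 'joints': array([-9.73400176e-01,  3.85458959e-01,  6.77028012e-03, -4.02287468e-04,
       -1.19397883e+00, -2.58616054e-01]), 'joint_vel': array([ 0.00063521, -0.00115255,  0.00174231,  0.00302523,  0.00059748,
       -0.00026616]), 'joint_efforts': array([ 7.56323407e-04, -3.93319237e+01,  1.88931209e+01,  4.19796914e+00,
       -2.59194007e-03,  4.19797914e-06]), 'position': array([ 207.56104259, -588.98796947,  230.35135979]), 'ee_rot': array([-1.68507955e-01,  9.85699832e-01,  9.28797525e-04, -2.18227396e-04]), 'contact_force': array([-0.00554682, -0.89651499, -0.98490979]), 'wrist_torque': array([-0.01162096, -0.06233662, -0.00939722]), 'grasp_force': 0.0, 'gripper_width': 85.34020914136303}
```

View pics/t0.png

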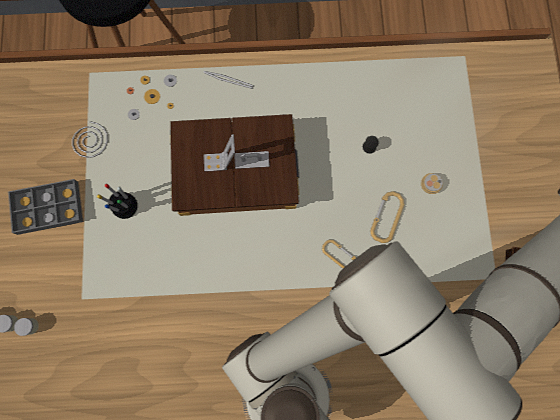

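View pics/s0.png

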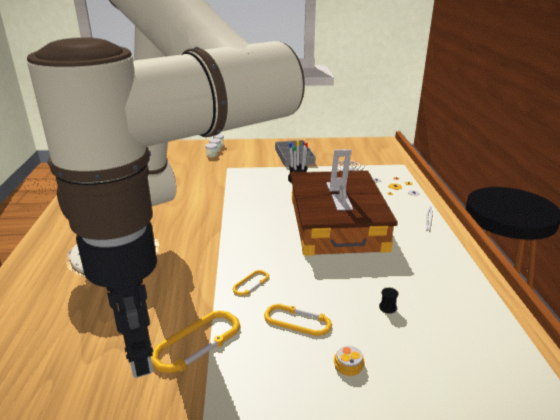

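Hook candidates: small at side (252,283)/top (340,252), middle at side (298,320)/top (388,217), and large at side (198,341), which the arm hides in the top view. I choose the middle one. In the top view the chest is at (235,165), with the strap standing near (228,150) and the staple at about (252,158). Next is a close crop.

Run:
```python
from h import *
a=cv2.imread('pics/t0.png');b=cv2.imread('pics/s0.png')
def c(im,u0,v0,u1,v1,w,h): return cv2.resize(im[v0:v1,u0:u1],(w,h),interpolation=cv2.INTER_CUBIC)
# left: top hook, top chest ; right: side hook, side chest
A=np.vstack([c(a,350,185,430,245,400,300),c(a,190,120,310,210,400,300)])
B=np.vstack([c(b,255,290,355,365,400,300),c(b,290,145,390,220,400,300)])
cv2.imwrite('pics/c1.png',np.hstack([A,B]))
for z in (0,): 
  for n,u,v in (('top',371,145),('top',435,184),('top',122,205),('side',388,300),('side',349,360),('side',298,170)): print(n,u,v,px2w(n,u,v,z).round())
```

```text
top 371 145 [ 628. -261.    0.]
top 435 184 [ 512. -420.    0.]
top 122 205 [495. 404.   0.]
side 388 300 [ 634. -226.    0.]
side 349 360 [ 518. -392.    0.]
side 298 170 [503. 479.   0.]
```

View pics/c1.png

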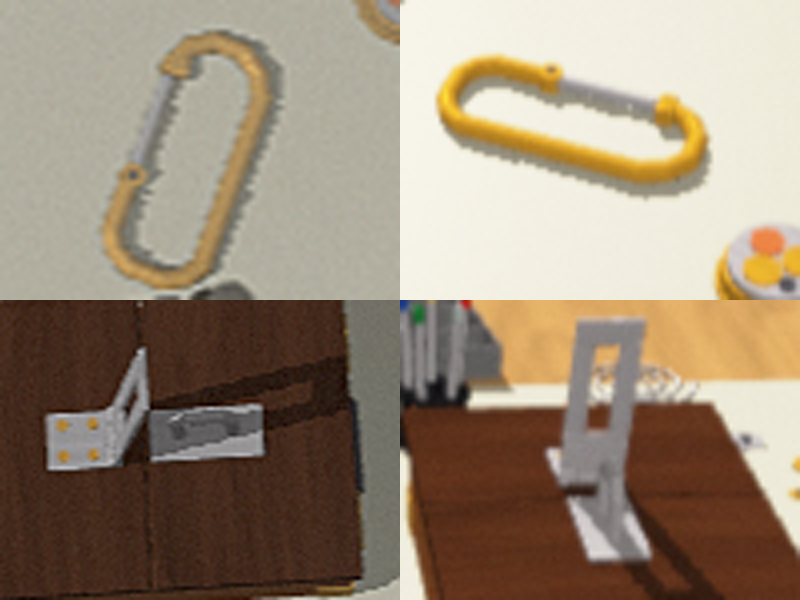

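Top-left and top-right of the crop show the hook: a full loop with its gate on the +y side, pivot at top (376,220), nose at top (384,199), nose towards +x. The side view gives pivot (292,308) and nose (319,316), so the middle-sized hook is the right choice. The lower crops show the strap standing up, plates with their centreline running from (204.5,162.5) to (269.2,159), and the seam at u≈233–235.

```bash
cat >> h.py <<'E'
def hookfit(n,im,roi,z=5.5):
    u0,v0,u1,v1=roi; h=cv2.cvtColor(im[v0:v1,u0:u1],cv2.COLOR_BGR2HSV)
    m=((h[...,0]>12)&(h[...,0]<30)&(h[...,1]>(90 if n=='top' else 150))&(h[...,2]>90)).astype(np.uint8)
    k,l,st,_=cv2.connectedComponentsWithStats(m); i=1+np.argmax(st[1:,4])
    v,u=np.where(l==i)
    P=np.array([px2w(n,a+u0,b+v0,z)[:2] for a,b in zip(u,v)],np.float32)
    (cx,cy),(w,hh),a=cv2.minAreaRect(P)
    if w<hh: w,hh=hh,w; a+=90
    a=(a+90)%180-90
    return cx,cy,w,hh,a,len(u)
E
python3 - <<'E'
from h import *
a=cv2.imread('pics/t0.png');b=cv2.imread('pics/s0.png')
print(np.round(hookfit('top',a,(366,186,412,246)),1))
print(np.round(hookfit('side',b,(258,298,338,340)),1))
print('piv,nose',px2w('top',376.2,220,5.5)[:2],px2w('top',384.4,198.6,5.5)[:2],px2w('side',292.5,308,5.5)[:2],px2w('side',319.5,316,5.5)[:2])
# chest: dark brown lid in top
A,B=px2w('top',204.5,162.5,92),px2w('top',269.2,159,92);print('plates',A,B,np.arctan2(*(B-A)[:2]*[1,-1]))
s1,s2=px2w('top',233,118,90),px2w('top',235,211,90);print('seam',s1,s2,np.arctan2(*(s1-s2)[[1,0]]))
print('lid',[px2w('top',*q,90)[:2].round() for q in((171,121),(294,115),(299,207),(174,212))])
E
```

```text
[ 430.1 -284.2  138.3   58.2  -25.1  364. ]
[ 432.6 -280.8  138.4   64.3  -24.6  542. ]
piv,nose [ 421.877825   -255.00121946] [ 477.49232688 -281.66735224] [ 425.46401045 -246.73467989] [ 478.49467294 -274.96686344]
plates [571.9513812  174.66095299  92.        ] [573.10190518  14.37665218  92.        ] 0.007177897104610166
seam [686.29179609 100.68177762  90.        ] [446.26191498 103.44239254  90.        ] -0.011500623168075574
lid [array([686., 257.]), array([687., -54.]), array([448., -52.]), array([451., 251.])]
```

Run:
```python
from h import *
Ps=[]
for n in('top','side'):
    K,r,t,_=cam(n);Ps.append(K@np.c_[cv2.Rodrigues(r)[0],t])
def tri(a,b):
    X=cv2.triangulatePoints(*Ps,np.array(a,float),np.array(b,float));return (X[:3]/X[3]).ravel().round(1)
print('tip',tri((233.6,143.2),(343,150)))
print('hinge',tri((218,164),(338,187)))
# staple bar ends top, z=130
for q in((241.6,159.6),(262,155.4)):print(px2w('top',*q,130).round(1))
a=cv2.imread('pics/t0.png');b=cv2.imread('pics/s0.png')
A=cv2.resize(a[140:180,200:275],(750,400),interpolation=cv2.INTER_CUBIC)[:, :400*1]
A=cv2.resize(a[145:175,225:275],(400,240),interpolation=cv2.INTER_CUBIC)
B=cv2.resize(b[145:215,320:375],(400,509),interpolation=cv2.INTER_CUBIC)
C=np.zeros((509,800,3),np.uint8);C[:240,:400]=A;C[:,400:]=B
cv2.imwrite('pics/c2.png',C)
```

```text
tip [574.8  92.1 221.1]
hinge [572.9 141.1  93.6]
[562.9  80.7 130. ]
[571.   31.4 130. ]
```

View pics/c2.png

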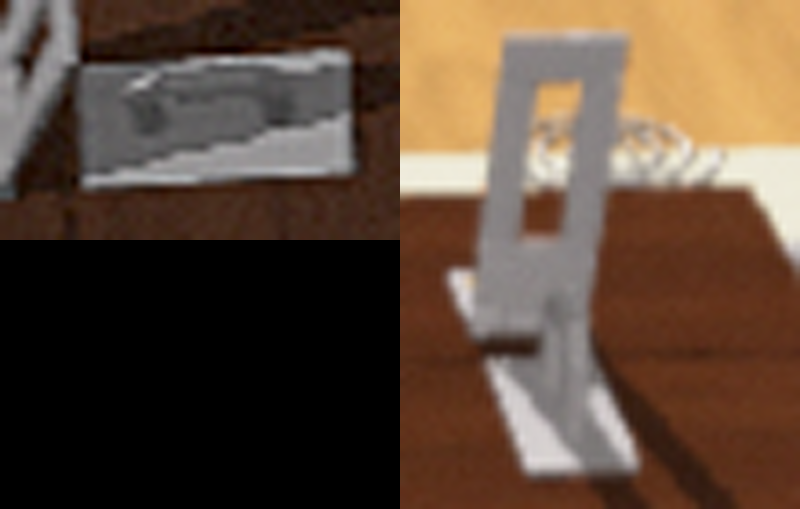

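The strap leans to about 1.32 rad, with its tip near (575,92,221). The outer leg's foot shows at side (344,205), and the legs show as top-view spots near (243.5,158.5) and (259.8,158).

```bash
cat >> h.py <<'E'
def rows(*W,base=None):
    """world targets (x,y,z,yaw of tool y axis in deg or None) -> tool shift rows from the measured pose"""
    s=arm.read_state(); p=np.array(s['position']) if base is None else np.array(base,float)
    M=R.from_quat(s['ee_rot']).as_matrix(); y0=np.degrees(np.arctan2(M[1,1],M[0,1]))
    for x,y,z,w in W:
        d=M.T@(np.array([x,y,z])-p); r=0 if w is None else -((w-y0+90)%180-90)
        print(d.round(1),round(r,1))
def st():
    s=arm.read_state(); M=R.from_quat(s['ee_rot']).as_matrix()
    print('t',round(s['clock'],2),'p',np.round(s['position'],1),'yawy',round(np.degrees(np.arctan2(M[1,1],M[0,1])),2),'F',np.round(s['contact_force'],1),'T',np.round(s['wrist_torque'],2),'w',round(s['gripper_width'],1),'g',round(s['grasp_force'],1))
E
python3 - <<'E'
from h import *
print(px2w('side',343.7,205.5,93).round(1),px2w('top',243.5,158.5,93).round(1),px2w('top',259.75,158.1,93).round(1))
rows((573,135,275,0),(573,135,190,0))
E
```

```text
[577.4  38.   93. ] [577.2  77.9  93. ] [576.3  37.7  93. ]
[-585.2  561.6  -43.6] -70.6
[-585.2  561.4   41.4] -70.6
```

Call:
drive_tool(
  targets=[
    [1,-50,48,-44,-6],
    [1,-585,561,-44,-70.6],
    [1,-585,561,-44,-70.6],
    [1,-585,561,-44,-70.6],
    [1,-585,561,-44,-70.6],
    [1,-585,561,-44,-70.6],
    [1,-585,561,-44,-70.6],
    [1,-585,561,-44,-70.6],
    [1,-585,561,-44,-70.6],
    [1,-585,561,-44,-70.6],
    [1,-585,561,-44,-70.6],
    [1,-585,561,-44,-70.6],
  ],
)

```text
clock: 1.3
position: [474.8, -58.8, 270.4]
ee_rot: [0.707, -0.707, -0.0, 0.0]
contact_force: [1.8, -1.7, -0.0]
gripper_width: 0.2
grasp_force: 0.0
```

Run:
```python
from h import *
st();rows((573,135,275,0))
```

```text
t 1.3 p [474.8 -58.8 270.4] yawy -179.97 F [ 1.8 -1.7 -0. ] T [-0.11 -0.09 -0.01] w 0.2 g 0.0
[-193.8  -98.4   -4.6] 0.0
```

Call:
drive_tool(
  targets=[
    [1,-194,-98,-4,0],
    [1,-194,-98,-4,0],
    [1,-194,-98,-4,0],
    [1,-194,-98,-4,0],
    [1,-194,-98,-4,0],
    [1,-194,-98,-4,0],
    [1,-194,-98,-4,0],
  ],
)

```text
clock: 2.0
position: [572.0, 132.7, 273.7]
ee_rot: [0.707, -0.707, -0.0, 0.001]
contact_force: [0.2, -0.7, -0.2]
gripper_width: 0.2
grasp_force: 0.0
```

Run:
```python
from h import *
st();arm.get_image('top');snap('side','s1',(300,80,420,230),4);print(w2px('side',[arm.read_state()['position']]))
st()
```

```text
t 2.0 p [572.  132.7 273.7] yawy -179.98 F [ 0.2 -0.7 -0.2] T [-0.09 -0.    0.02] w 0.2 g 0.0
[[339.89828011 124.53104911]]
t 2.1 p [571.9 131.8 274.5] yawy 179.94 F [-0.5 -0.5 -0.2] T [ 0.01 -0.04  0.02] w 0.1 g 0.0
```

View pics/s1.png

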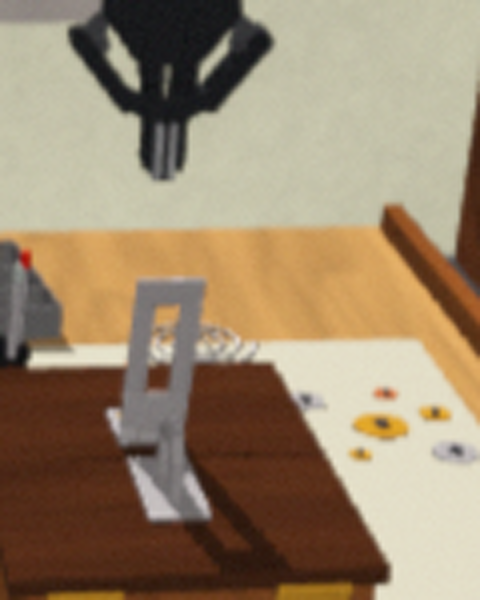

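Call:
drive_tool(
  targets=[
    [1,5,0,40,0],
    [1,15,0,64,0],
    [1,24,0,65,0],
    [1,36,0,69,0],
    [1,49,0,74,0],
    [1,69,0,86,0],
    [1,86,0,102,0],
    [1,100,0,121,0],
    [1,100,0,121,0],
    [1,102,0,95,0],
    [1,130,0,95,0],
    [1,130,0,95,0],
  ],
)

```text
clock: 3.3
position: [573.6, 1.5, 182.1]
ee_rot: [-0.707, 0.708, -0.001, 0.002]
contact_force: [0.4, 0.0, 0.2]
gripper_width: -0.2
grasp_force: 0.0
```

Run:
```python
from h import *
snap('side','s2',(300,80,420,230),4);st()
```

```text
t 3.35 p [573.3   2.3 181.3] yawy 179.92 F [-0.   0.2  0.4] T [-0.02 -0.01  0.01] w 0.1 g 0.0
```

View pics/s2.png

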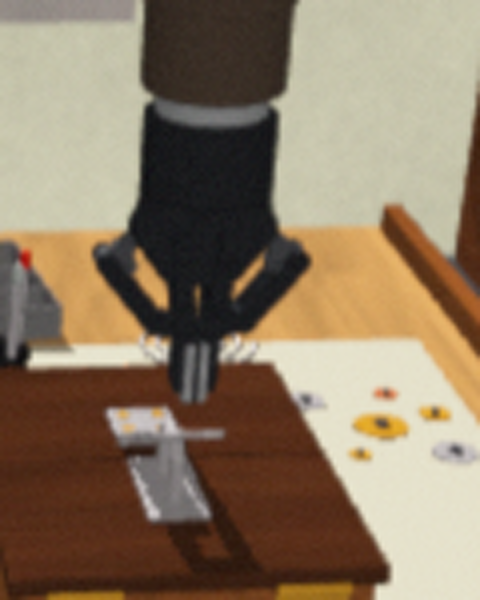

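The strap now leans to about 0.5 rad (its end at crop (180,433)) and the fingers are above its end. Pressing down.

Call:
drive_tool(
  targets=[
    [1,1,0,25,0],
    [1,1,0,45,0],
    [1,1,0,60,0],
    [1,1,0,72,0],
    [1,1,0,79,0],
    [1,1,0,82,0],
    [1,1,0,83,0],
    [1,1,0,83,0],
  ],
)

```text
clock: 4.15
position: [572.9, 2.9, 97.1]
ee_rot: [0.708, -0.707, 0.0, -0.0]
contact_force: [-0.7, -0.9, 3.2]
gripper_width: -0.2
grasp_force: 1.0
```

Call:
drive_tool(
  targets=[
    [1,0,0,1,0],
    [1,0,0,2,0],
    [1,0,0,2,0],
  ],
)

```text
clock: 4.45
position: [573.1, 2.8, 96.9]
ee_rot: [0.708, -0.706, 0.001, -0.001]
contact_force: [-4.0, -0.2, 11.6]
gripper_width: 0.0
grasp_force: 5.7
```

Run:
```python
from h import *
st()
```

```text
t 4.45 p [573.1   2.8  96.9] yawy -179.89 F [-4.  -0.2 11.6] T [ 0.1   1.33 -0.01] w 0.0 g 5.7
```

Run:
```python
from h import *
for q in((270,274),(252,283),(240,320),(236,330)):print(q,px2w('side',*q,5)[:2].round())
rows((573,3,190,None),(393,-265,120,65),(393,-265,30,65))
```

```text
(270, 274) [ 383. -123.]
(252, 283) [ 342. -155.]
(240, 320) [ 317. -277.]
(236, 330) [ 309. -305.]
[ -0.2  -0.1 -93.1] 0
[267.5 180.5 -23.5] -64.9
[267.5 180.7  66.5] -64.9
```

Call:
drive_tool(
  targets=[
    [1,0,0,-45,0],
    [1,0,0,-80,0],
    [-1,40,27,-80,-8],
    [-1,268,180,-24,-65],
    [-1,268,180,-24,-65],
    [-1,268,180,-24,-65],
    [-1,268,180,-24,-65],
    [-1,268,180,-24,-65],
    [-1,268,180,-24,-65],
    [-1,268,180,-24,-65],
    [-1,268,180,-24,-65],
    [-1,268,180,-24,-65],
  ],
)

```text
clock: 5.65
position: [393.4, -265.6, 118.7]
ee_rot: [0.976, -0.218, 0.001, -0.0]
contact_force: [0.7, 0.5, -0.2]
gripper_width: 85.4
grasp_force: 0.0
```

Run:
```python
from h import *
a=arm.get_image('top');b=arm.get_image('side');st()
cv2.imwrite('pics/full_t3.png',a)
u=lambda im,r:cv2.resize(im[r[1]:r[3],r[0]:r[2]],(400,300),interpolation=cv2.INTER_CUBIC)
C=np.hstack([np.vstack([u(a,(350,185,430,245)),u(a,(200,130,280,190))]),np.vstack([u(b,(220,260,340,350)),u(b,(300,150,380,210))])])
cv2.imwrite('pics/c3.png',C)
rows((393,-265,30,65))
```

```text
t 5.75 p [ 393.6 -265.3  118.8] yawy -115.02 F [-0.8  0.5 -0.1] T [ 0.05  0.01 -0.01] w 85.6 g 0.0
[-0.8  0.  88.8] -0.0
```

View pics/c3.png

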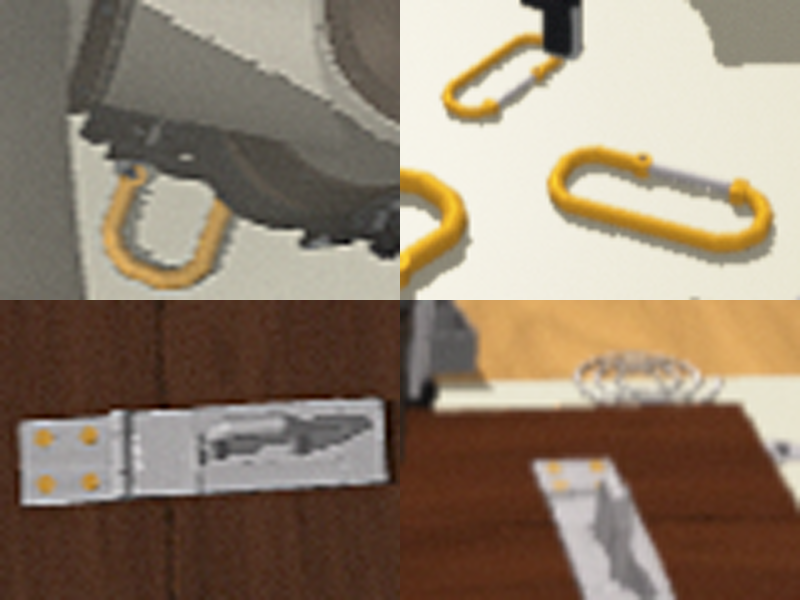

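Lower-left shows the strap flat over the staple, with the bar from top px (241.6,158.6) to (259,155). The hook has not moved. Descending onto its tail.

Call:
drive_tool(
  targets=[
    [-0.72,-1,0,35,0],
    [-0.72,-1,0,70,0],
    [-0.72,-1,0,95,0],
    [-0.72,-1,0,110,0],
    [-0.72,-1,0,114,0],
    [-0.72,-1,0,117,0],
    [-0.72,-1,0,120,0],
    [-0.72,-1,0,120,0],
  ],
)

```text
clock: 6.55
position: [392.3, -265.5, -1.1]
ee_rot: [0.976, -0.216, 0.001, 0.0]
contact_force: [0.1, 0.4, -0.7]
gripper_width: 73.8
grasp_force: 0.0
```

Run:
```python
from h import *
st()
print('free end',px2w('top',277.2,158,97).round(1),'axis',px2w('top',215,162,97).round(1),'bar mid',px2w('top',250,157.4,134).round(1),px2w('top',241.6,158.6,132).round(1),px2w('top',259.2,155,132).round(1))
```

```text
t 6.55 p [ 392.3 -265.5   -1.1] yawy -114.98 F [ 0.1  0.4 -0.7] T [-0.   -0.02  0.  ] w 73.8 g 0.0
free end [573.1  -5.5  97. ] axis [570.4 148.1  97. ] bar mid [566.2  60.2 134. ] [564.8  80.5 132. ] [571.7  38.  132. ]
```

Call:
drive_tool(
  targets=[
    [-0.72,0,0,2,0],
    [-0.72,0,0,3,0],
    [-0.6,0,0,3,0],
    [-0.2,0,0,3,0],
    [1,0,0,3,0],
    [1,0,0,3,0],
    [1,0,0,3,0],
    [1,0,0,3,0],
  ],
)

```text
clock: 7.35
position: [391.7, -265.6, -3.7]
ee_rot: [0.976, -0.216, 0.0, 0.0]
contact_force: [-1.9, 1.0, 6.7]
gripper_width: 57.4
grasp_force: 62.2
```

Run:
```python
from h import *
st()
```

```text
t 7.35 p [ 391.7 -265.6   -3.7] yawy -114.98 F [-1.9  1.   6.7] T [ 0.39  0.43 -0.01] w 57.4 g 62.2
```

Call:
drive_tool(
  targets=[
    [1,0,0,-5,0],
    [1,0,0,-20,0],
    [1,0,0,-50,0],
    [1,0,0,-90,0],
    [1,0,0,-130,0],
    [1,0,0,-130,0],
    [1,0,0,-130,0],
  ],
)

```text
clock: 8.05
position: [391.3, -265.2, 125.8]
ee_rot: [0.976, -0.217, 0.001, -0.0]
contact_force: [0.1, 0.5, -3.8]
gripper_width: 57.3
grasp_force: 64.8
```

Run:
```python
from h import *
b=arm.get_image('side');st()
cv2.imwrite('pics/full_s4.png',b)
c=w2px('side',[arm.read_state()['position']])[0];print(c)
u0,v0=int(c[0])-60,int(c[1])-60;print(u0,v0)
cv2.imwrite('pics/s4.png',cv2.resize(b[v0:v0+120,u0:u0+150],(750,600),interpolation=cv2.INTER_CUBIC))
```

```text
t 8.1 p [ 390.4 -264.9  124.6] yawy -115.04 F [ 0.4 -0.1 -3.5] T [0.11 0.09 0.03] w 57.3 g 64.8
[276.10243834 266.59780646]
216 206
```

View pics/s4.png

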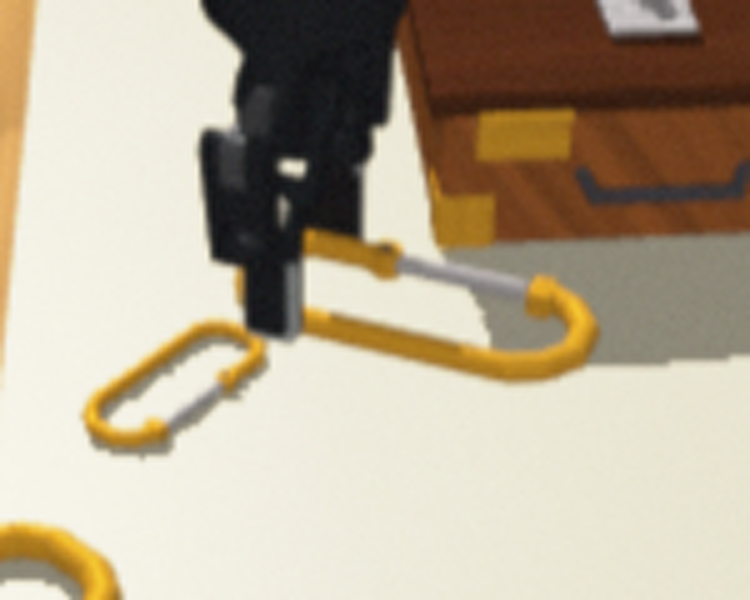

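The hook is held and about level: gate pivot at side (294,257.5), nose end at (322,264), hook +x end at (335.5,271). Working out its place in the grip.

Run:
```python
from h import *
s=arm.read_state();p=np.array(s['position']);a=np.radians(-25);ex=np.array([np.cos(a),np.sin(a)]);ey=np.array([-ex[1],ex[0]])
z=p[2]+9.2
for nm,q in(('pivot(-20,24.5)',(294,257.5)),('nose(38.5,24.5)',(322,264)),('end+x(70,0)',(335.5,271))):
    d=px2w('side',*q,z)[:2]-p[:2];print(nm,(d@ex).round(1),(d@ey).round(1))
print(np.round(hookfit('side',cv2.imread('pics/full_s4.png'),(264,240,345,290),z),1),p)
# targets: hook yaw 0 -> tool y 90 ; TCP for nose place
rows((480,-80,150,90))
```

```text
pivot(-20,24.5) 25.8 29.2
nose(38.5,24.5) 83.3 28.3
end+x(70,0) 113.6 15.8
[ 446.8 -302.9  106.    61.1   11.1  371. ] [ 390.44862112 -264.93313127  124.5857552 ]
[   2.8 -205.5  -25.3] -25.0
```

Run:
```python
from h import *
rows((450,-140,155,90),(504,-22,145,90),(504,-22,102,90))
```

```text
[   1.  -138.4  -30.4] -25.0
[   0.  -268.2  -20.3] -25.0
[ 1.000e-01 -2.682e+02  2.270e+01] -25.0
```

Call:
drive_tool(
  targets=[
    [1,0,-15,-20,-4],
    [1,0,-45,-30,-8],
    [1,1,-80,-30,-14],
    [1,1,-115,-30,-19],
    [1,1,-150,-30,-25],
    [1,0,-190,-28,-25],
    [1,0,-225,-24,-25],
    [1,0,-255,-21,-25],
    [1,0,-268,-20,-25],
    [1,0,-268,-20,-25],
    [1,0,-268,-20,-25],
  ],
)

```text
clock: 9.2
position: [503.7, -23.1, 144.1]
ee_rot: [1.0, -0.0, -0.002, 0.0]
contact_force: [-0.8, -0.5, -2.7]
gripper_width: 57.3
grasp_force: 65.0
```

Run:
```python
from h import *
a=arm.get_image('top');b=arm.get_image('side');st()
cv2.imwrite('pics/full_t5.png',a);cv2.imwrite('pics/full_s5.png',b)
u=lambda im,r:cv2.resize(im[r[1]:r[3],r[0]:r[2]],(400,400),interpolation=cv2.INTER_CUBIC)
cv2.imwrite('pics/c5.png',np.hstack([u(a,(200,100,320,220)),u(b,(290,150,390,250))]))
rows((504,-22,102,90),(504,-6,102,90))
```

```text
t 9.3 p [504.  -23.6 144.8] yawy -90.06 F [ 0.6  0.4 -2.4] T [0.03 0.07 0.04] w 57.3 g 65.0
[ 0.1 -1.6 42.8] -0.1
[  0.1 -17.6  42.8] -0.1
```

View pics/c5.png

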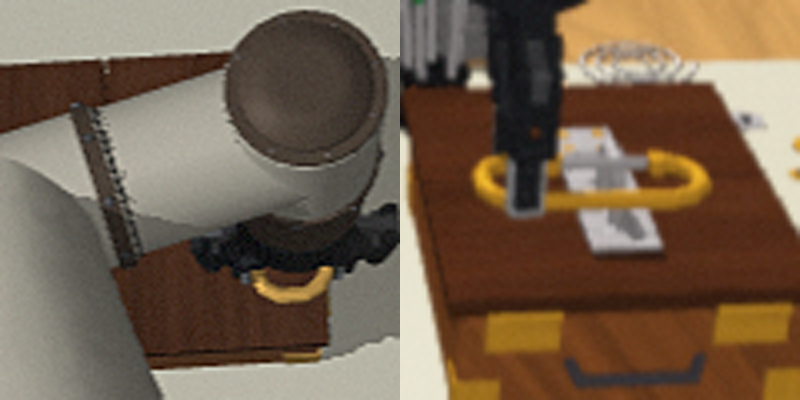

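The hook sits level above the lid, its length along chest x, and the gate faces the staple. Lowering it to window height.

Call:
drive_tool(
  targets=[
    [1,0,0,20,0],
    [1,0,0,38,0],
    [1,0,0,43,0],
    [1,0,0,43,0],
    [1,0,-8,43,0],
    [1,0,-14,43,0],
    [1,0,-14,43,0],
  ],
)

```text
clock: 10.0
position: [505.6, -7.6, 103.3]
ee_rot: [1.0, 0.001, 0.001, -0.0]
contact_force: [-0.8, -0.1, -3.2]
gripper_width: 57.0
grasp_force: 65.0
```

Run:
```python
from h import *
st()
```

```text
t 10.0 p [505.6  -7.6 103.3] yawy -89.91 F [-0.8 -0.1 -3.2] T [-0.04  0.09 -0.  ] w 57.0 g 65.0
```

Call:
drive_tool(
  targets=[
    [1,0,-3,0,0],
    [1,0,-6,0,0],
    [1,0,-6,0,0],
  ],
)

```text
clock: 10.3
position: [505.0, -2.2, 102.6]
ee_rot: [1.0, 0.0, 0.0, -0.0]
contact_force: [-0.3, 0.6, -2.7]
gripper_width: 57.4
grasp_force: 65.0
```

Call:
drive_tool(
  targets=[
    [1,0,-3,0,0],
    [1,0,-3,0,0],
  ],
)

```text
clock: 10.5
position: [504.9, 0.6, 102.4]
ee_rot: [1.0, 0.0, 0.0, -0.0]
contact_force: [0.9, -0.1, -1.7]
gripper_width: 57.5
grasp_force: 65.0
```

Call:
drive_tool(
  targets=[
    [1,0,-3,0,0],
    [1,0,-3,0,0],
  ],
)

```text
clock: 10.7
position: [505.0, 3.6, 102.4]
ee_rot: [1.0, 0.0, 0.0, -0.0]
contact_force: [0.3, -0.3, -2.5]
gripper_width: 57.7
grasp_force: 65.0
```

Call:
drive_tool(
  targets=[
    [1,0,-3,0,0],
    [1,0,-3,0,0],
  ],
)

```text
clock: 10.9
position: [504.8, 6.2, 102.4]
ee_rot: [1.0, -0.0, -0.0, 0.0]
contact_force: [-0.5, -2.1, -1.3]
gripper_width: 57.2
grasp_force: 65.1
```

Call:
drive_tool(
  targets=[
    [1,0,-2,0,0],
    [1,0,-2,0,0],
  ],
)

```text
clock: 11.1
position: [504.6, 7.6, 102.4]
ee_rot: [1.0, -0.001, -0.001, 0.001]
contact_force: [1.1, -4.6, -2.4]
gripper_width: 57.3
grasp_force: 65.1
```

Call:
drive_tool(
  targets=[
    [1,0,-2,0,0],
    [1,0,-2,0,0],
  ],
)

```text
clock: 11.3
position: [504.5, 9.4, 102.3]
ee_rot: [1.0, -0.001, -0.001, 0.001]
contact_force: [1.1, -5.5, -3.3]
gripper_width: 57.0
grasp_force: 65.0
```

Call:
drive_tool(
  targets=[
    [1,0,-3,0,0],
    [1,0,-3,0,0],
  ],
)

```text
clock: 11.5
position: [504.4, 12.2, 102.3]
ee_rot: [1.0, -0.001, -0.001, 0.001]
contact_force: [0.5, -7.6, -1.9]
gripper_width: 57.3
grasp_force: 65.0
```

Call:
drive_tool(
  targets=[
    [1,0,-3,0,0],
    [1,0,-3,0,0],
  ],
)

```text
clock: 11.7
position: [504.5, 15.1, 102.4]
ee_rot: [1.0, -0.001, -0.001, 0.001]
contact_force: [1.3, -7.6, -2.7]
gripper_width: 57.2
grasp_force: 64.9
```

Run:
```python
from h import *
st()
```

```text
t 11.7 p [504.5  15.1 102.4] yawy -90.11 F [ 1.3 -7.6 -2.7] T [-2.31 -0.22 -0.58] w 57.2 g 64.9
```

Call:
drive_tool(
  targets=[
    [1,-2,0,0,0],
    [1,-2,0,0,0],
  ],
)

```text
clock: 11.9
position: [502.0, 14.9, 102.3]
ee_rot: [1.0, -0.001, -0.001, 0.001]
contact_force: [0.0, -7.5, -3.0]
gripper_width: 57.2
grasp_force: 65.0
```

Call:
drive_tool(
  targets=[
    [1,-2,0,0,0],
    [1,-2,0,0,0],
  ],
)

```text
clock: 12.1
position: [500.1, 15.0, 102.3]
ee_rot: [1.0, -0.001, -0.001, 0.001]
contact_force: [-0.2, -6.5, -1.9]
gripper_width: 57.6
grasp_force: 65.1
```

Call:
drive_tool(
  targets=[
    [1,-2,0,0,0],
    [1,-2,0,0,0],
  ],
)

```text
clock: 12.3
position: [498.8, 15.2, 102.5]
ee_rot: [1.0, -0.001, -0.0, 0.001]
contact_force: [1.5, -6.5, -2.9]
gripper_width: 57.2
grasp_force: 64.9
```

Call:
drive_tool(
  targets=[
    [1,-1.5,0,0,0],
    [1,-1.5,0,0,0],
  ],
)

```text
clock: 12.5
position: [498.7, 15.3, 102.9]
ee_rot: [1.0, -0.001, 0.001, 0.0]
contact_force: [5.1, -8.6, -3.2]
gripper_width: 57.4
grasp_force: 64.8
```

Call:
drive_tool(
  targets=[
    [1,-1.5,0,0,0],
    [1,-1.5,0,0,0],
  ],
)

```text
clock: 12.7
position: [498.6, 15.5, 103.4]
ee_rot: [1.0, -0.001, 0.003, 0.0]
contact_force: [6.8, -9.5, -5.6]
gripper_width: 57.1
grasp_force: 64.9
```

Run:
```python
from h import *
st()
```

```text
t 12.7 p [498.6  15.5 103.4] yawy -90.14 F [ 6.8 -9.5 -5.6] T [-2.73 -1.87 -0.93] w 57.1 g 64.9
```

Call:
drive_tool(
  targets=[
    [1,3,0,0,0],
    [1,5,0,0,0],
    [1,5,-3,0,0],
    [1,5,-6,0,0],
    [1,5,-9,0,0],
    [1,5,-9,0,0],
  ],
)

```text
clock: 13.3
position: [499.7, 23.6, 102.1]
ee_rot: [1.0, -0.001, -0.002, 0.001]
contact_force: [-0.6, -9.1, -1.6]
gripper_width: 57.8
grasp_force: 65.1
```

Call:
drive_tool(
  targets=[
    [1,0,-2,0,0],
    [1,0,-2,0,0],
  ],
)

```text
clock: 13.5
position: [499.6, 25.4, 102.1]
ee_rot: [1.0, -0.001, -0.002, 0.001]
contact_force: [0.9, -8.9, -2.0]
gripper_width: 57.2
grasp_force: 65.2
```

Run:
```python
from h import *
st()
```

```text
t 13.5 p [499.6  25.4 102.1] yawy -90.16 F [ 0.9 -8.9 -2. ] T [-2.7  -0.02 -0.69] w 57.2 g 65.2
```

Call:
drive_tool(
  targets=[
    [1,0.5,-2,0,0],
    [1,0.5,-2,0,0],
  ],
)

```text
clock: 13.7
position: [499.7, 27.2, 101.9]
ee_rot: [1.0, -0.002, -0.002, 0.002]
contact_force: [-0.7, -9.7, -1.2]
gripper_width: 57.5
grasp_force: 65.2
```

Call:
drive_tool(
  targets=[
    [1,0,-1.5,0,0],
    [1,0,-1.5,0,0],
  ],
)

```text
clock: 13.9
position: [499.3, 28.5, 101.8]
ee_rot: [1.0, -0.002, -0.003, 0.002]
contact_force: [-0.5, -9.9, -2.5]
gripper_width: 57.2
grasp_force: 65.1
```

Call:
drive_tool(
  targets=[
    [1,0,-1.5,0,0],
    [1,0,-1.5,0,0],
  ],
)

```text
clock: 14.1
position: [498.9, 29.9, 101.6]
ee_rot: [1.0, -0.002, -0.003, 0.002]
contact_force: [-2.6, -9.9, -2.2]
gripper_width: 57.4
grasp_force: 65.1
```

Call:
drive_tool(
  targets=[
    [1,0.5,-1,0,0],
    [1,0.5,-1,0,0],
  ],
)

```text
clock: 14.3
position: [499.2, 30.8, 101.5]
ee_rot: [1.0, -0.002, -0.003, 0.002]
contact_force: [-2.1, -9.6, -2.5]
gripper_width: 57.2
grasp_force: 65.2
```

Call:
drive_tool(
  targets=[
    [1,0,-1,0,0],
    [1,0,-1,0,0],
  ],
)

```text
clock: 14.5
position: [499.1, 31.7, 101.5]
ee_rot: [1.0, -0.002, -0.003, 0.002]
contact_force: [-1.1, -10.3, -2.0]
gripper_width: 57.4
grasp_force: 65.2
```

Run:
```python
from h import *
st()
```

```text
t 14.5 p [499.1  31.7 101.5] yawy -90.2 F [ -1.1 -10.3  -2. ] T [-2.83  0.54 -0.77] w 57.4 g 65.2
```

Call:
drive_tool(
  targets=[
    [1,0,-1,0,0],
    [1,0,-1,0,0],
  ],
)

```text
clock: 14.7
position: [498.4, 32.6, 101.3]
ee_rot: [1.0, -0.002, -0.004, 0.002]
contact_force: [-3.6, -8.8, -2.2]
gripper_width: 57.0
grasp_force: 65.1
```

Call:
drive_tool(
  targets=[
    [1,0,-0.8,0,0],
    [1,0,-0.8,0,0],
  ],
)

```text
clock: 14.9
position: [497.8, 33.3, 101.0]
ee_rot: [1.0, -0.002, -0.005, 0.002]
contact_force: [-3.9, -8.9, -1.3]
gripper_width: 57.1
grasp_force: 65.1
```

Call:
drive_tool(
  targets=[
    [1,-2,0,0,0],
    [1,-3,0,0,0],
    [1,-3,0,0,0],
  ],
)

```text
clock: 15.2
position: [494.8, 34.4, 100.7]
ee_rot: [1.0, -0.001, -0.004, 0.001]
contact_force: [-1.1, -0.3, -3.1]
gripper_width: 57.4
grasp_force: 65.5
```

Call:
drive_tool(
  targets=[
    [1,-3,0,0,0],
    [1,-3,0,0,0],
  ],
)

```text
clock: 15.4
position: [496.2, 36.6, 102.7]
ee_rot: [1.0, 0.0, 0.001, -0.0]
contact_force: [0.1, -0.0, -1.6]
gripper_width: 57.3
grasp_force: 65.5
```

Run:
```python
from h import *
st()
```

```text
t 15.4 p [496.2  36.6 102.7] yawy -89.96 F [ 0.1 -0.  -1.6] T [ 0.02  0.07 -0.01] w 57.3 g 65.5
```

The force fell to zero as the hook was drawn along, so the gate has snapped past the leg. I'll draw it a little farther and lower the hook onto the strap.

Call:
drive_tool(
  targets=[
    [1,-3,0,0,0],
    [1,-6,0,0,0],
    [1,-6,0,3,0],
    [1,-6,0,5,0],
    [1,-6,0,5,0],
  ],
)

```text
clock: 15.9
position: [489.7, 36.2, 97.0]
ee_rot: [1.0, 0.0, -0.0, 0.0]
contact_force: [0.5, -0.4, -1.2]
gripper_width: 57.1
grasp_force: 65.6
```

Call:
drive_tool(
  targets=[
    [1,0,0,1,0],
    [1,0,0,2,0],
    [1,0,0,2,0],
  ],
)

```text
clock: 16.2
position: [489.9, 36.2, 95.3]
ee_rot: [1.0, 0.0, -0.0, 0.0]
contact_force: [-0.5, 0.3, -1.9]
gripper_width: 57.1
grasp_force: 65.5
```

Call:
drive_tool(
  targets=[
    [1,0,0,1,0],
    [1,0,0,1.5,0],
    [1,0,0,1.5,0],
  ],
)

```text
clock: 16.5
position: [490.0, 36.2, 94.0]
ee_rot: [1.0, 0.0, 0.0, -0.0]
contact_force: [-0.1, -0.4, -1.7]
gripper_width: 57.4
grasp_force: 65.6
```

Run:
```python
from h import *
st()
```

```text
t 16.5 p [490.   36.2  94. ] yawy -89.99 F [-0.1 -0.4 -1.7] T [ 0.02  0.06 -0.03] w 57.4 g 65.6
```

Call:
drive_tool(
  targets=[
    [1,0,0,1,0],
    [1,0,0,1,0],
  ],
)

```text
clock: 16.7
position: [490.1, 36.3, 93.0]
ee_rot: [1.0, 0.0, 0.0, -0.0]
contact_force: [0.5, -0.0, -1.1]
gripper_width: 57.3
grasp_force: 65.7
```

Call:
drive_tool(
  targets=[
    [1,0,0,1,0],
    [1,0,0,1,0],
  ],
)

```text
clock: 16.9
position: [490.1, 36.2, 92.1]
ee_rot: [1.0, 0.0, 0.0, -0.0]
contact_force: [-0.7, 1.6, -0.7]
gripper_width: 56.9
grasp_force: 65.7
```

Call:
drive_tool(
  targets=[
    [1,0,0,1,0],
    [1,0,0,1,0],
  ],
)

```text
clock: 17.1
position: [490.0, 36.2, 91.1]
ee_rot: [1.0, 0.0, 0.0, -0.0]
contact_force: [-1.5, -0.9, 0.9]
gripper_width: 57.3
grasp_force: 65.7
```

Call:
drive_tool(
  targets=[
    [-0.4,0,0,0,0],
    [-0.7,0,0,0,0],
    [-0.8,0,0,-2,0],
    [-0.8,0,0,-2,0],
    [-0.8,0,0,-20,0],
    [-0.8,0,0,-60,0],
    [-0.8,0,0,-110,0],
    [-0.8,-50,40,-130,0],
    [-0.8,-100,80,-130,0],
    [-0.8,-130,120,-130,0],
    [-0.8,-130,160,-130,0],
    [-0.8,-130,200,-130,0],
  ],
)

```text
clock: 18.3
position: [358.5, -160.1, 221.9]
ee_rot: [1.0, 0.001, 0.001, -0.0]
contact_force: [1.5, 0.2, 0.1]
gripper_width: 76.8
grasp_force: 0.0
```

Call:
drive_tool(
  targets=[
    [-0.8,-30,50,0,0],
    [-0.8,-30,100,0,0],
    [-0.8,-30,150,0,0],
    [-0.8,-30,200,0,0],
    [-0.8,-30,200,0,0],
  ],
)

```text
clock: 18.8
position: [330.0, -363.4, 220.4]
ee_rot: [1.0, -0.003, -0.0, 0.0]
contact_force: [-0.1, 1.4, -1.1]
gripper_width: 76.7
grasp_force: 0.0
```

Run:
```python
from h import *
a=arm.get_image('top');b=arm.get_image('side');st()
cv2.imwrite('pics/full_t6.png',a);cv2.imwrite('pics/full_s6.png',b)
u=lambda im,r:cv2.resize(im[r[1]:r[3],r[0]:r[2]],(400,480),interpolation=cv2.INTER_CUBIC)
cv2.imwrite('pics/c6.png',np.hstack([u(a,(215,135,285,219)),u(b,(300,155,375,245))]))
```

```text
t 18.9 p [ 329.8 -360.3  220.2] yawy -90.19 F [-0.2 -0.5 -0. ] T [0.1  0.   0.02] w 76.9 g 0.0
```

View pics/c6.png

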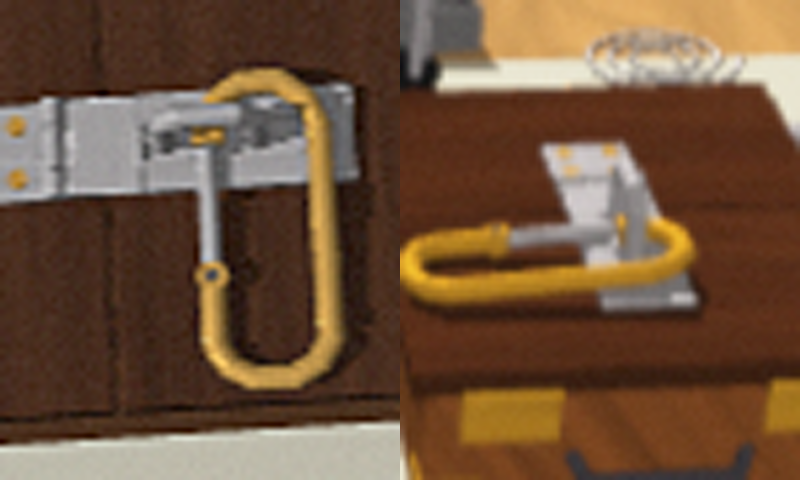

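In the last crops the gate runs straight from pivot (210,272) to nose (207,135), so it is shut. The outer leg stands inside the hook, which lies across the flat strap, and the arm is clear. Handing in.

```bash
python3 -c "
from bench import arm
print(arm.job_done())"
```

```text
the job is handed in; nothing more can be done
None
```

I folded the strap flat over the staple and clipped the hook round the outer leg; the last pictures show its gate shut and the hook lying released on the lid. The job was handed in at about 19 s, but the hand-in returned no verdict.

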